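Hold a separator plate flush on a tilted valve body

TASK

Pick up the black separator plate by its orange grip, tilt it to match the sloping machined face of the aluminium valve body and slide its lower edge down the slope under the yellow clip until it is fully home against the stop, centred and square. Then press it flush on the face with about 10 to 20 N and finish while still gripping and pressing it, as if the bolts were about to go in. Do not shift the fixture's tilt, and leave the solenoid, the piston and the screwdriver where they are.

Things in the scene. Friction and masses are not known exactly. Their poses are not given: they have to be found in the camera images.
- plate: Loose black separator plate with brass dots, 120 (x) x 90 (y) x 5 mm, 0.2 to 0.45 kg, lying flat. Origin: centre of its underside, z up. On its middle stands an orange grip: a bar 60 mm long (along x), 14 mm thick (along y), from 5 to 50 mm above the underside. A half turn about z makes no difference: either 90 mm edge may go under the clip.
- grip (a point): Middle of the orange grip, 30 mm above the plate's underside on the plate's z axis; axes as the plate's. A gripper holding the plate has its pads at about this height.
- casting: Aluminium valve body, 190 (x) x 130 (y) x 28 mm; the dark channels on its flat machined face are filled level. Origin: on the hinge axis, 12 mm under the centre of that face; z out of the face, x up the slope (roughly away from the robot), y across. It is tilted 0.25 to 0.6 rad, low end nearest the robot, on a stiff friction hinge along y that does not move under a 25 N push.
- fixture: Blue bench fixture, fixed, that carries the valve body. Base 180 x 200 x 12 mm, two side posts (y = 78 to 92 mm each side) up to 112 mm high; the hinge axis is 92 mm above the bench. Origin: centre of its underside, x and y level.
- slot (a point): Foot of the stop inside the yellow retaining clip at the low end of the machined face; axes as the valve body's. The clip is 90 mm wide (y -45 to 45 mm) and forms a slot open up the slope: the stop, whose inner face is at this x, and a lip reaching 14 mm up the slope from it, its underside 10 mm and its top 14 mm above the face (screw heads 18 mm).
- seat (a point): Point on the machined face, 20 mm down the slope from its centre, axes as the valve body's (x up the slope, z out of the face). When the plate is home and flush its underside centre is here, its x along this x (either way round), its z along this z.
- face_top (a point): Middle of the upper end of the machined face (95 mm up the slope from its centre); it moves if the fixture's tilt is shifted.
- solenoid: Bystander: upright steel solenoid, 32 mm across, 62 mm high, with a yellow connector on its side; origin at the centre of its underside.
- piston: Bystander: aluminium piston with a groove, 48 mm across, 40 mm high, standing; origin at the centre of its underside.
- screwdriver: Bystander: green-handled screwdriver lying on the bench along its x axis, about 200 mm long.
Mind the look-alikes: they are no part of the job. What is meant by the plate is not brown, and is the larger of those in its own colour.

How it is judged:
On the way, in this order (a step that is already met when the one before it is completed fails the run):
1. the plate is lifted off the bench by its grip (height (world z) of plate above 0.04 m and contact force between the fingers and plate above 3 N), for 0.2 s.
2. the plate's lower edge is slid home under the clip (x of plate in the frame of seat between -0.004 and 0.004 m and y of plate in the frame of seat between -0.01 and 0.01 m and z of plate in the frame of seat between -0.003 and 0.007 m), for 0.2 s.
At the end, for the whole second after the job is handed in: The plate is home under the clip (within 4 mm along the slope, 10 mm across, 0.10 rad of square), flush on the face (within 2.5 mm and 0.04 rad), pressed on it with 6 to 35 N, at rest, and still held by its grip between the fingers (x of plate in the frame of seat between -0.004 and 0.004 m and y of plate in the frame of seat between -0.01 and 0.01 m and z of plate in the frame of seat between -0.003 and 0.0025 m and angle between the z axis of plate and the z axis of seat, either way round below 0.04 rad and angle between the x axis of plate and the x axis of seat, either way round below 0.1 rad and angle between plate's own z axis and vertical below 1 rad and contact force between plate and casting_c0 between 6 and 35 N and contact force between the fingers and plate above 3 N and distance between the grasp point and grip below 0.034 m and linear speed of plate below 0.02 m/s); the arm keeps its last pose, push and grip.
It fails at once if the fixture's tilt is shifted (distance of face_top from where it was at the start of the episode above 0.01 m).
It fails at once if the solenoid is disturbed (distance of solenoid from where it was at the start of the episode above 0.03 m).
It fails at once if the piston is disturbed (distance of piston from where it was at the start of the episode above 0.03 m).
It fails at once if the screwdriver is disturbed (distance of screwdriver from where it was at the start of the episode above 0.03 m).
It also fails if it takes over 45 s, if anything falls off the work surface, if the arm or the gripper's body presses on something with over 40 N, if the wrist force passes 120 N, or if a joint passes its speed limit or range.

ROBOT

A 6-joint arm with a two-finger parallel gripper is mounted at the origin on the work surface. World frame = base frame: x ahead of the robot, y to its left, z up, the work surface at z = 0. Lengths are in m, angles in rad, forces in N, time in s.
With the tool pointing down it reaches from about 0.275 to 0.85 m from the base axis. Payload 19 kg.
Tool frame: the origin (TCP) lies between the finger pads; the fingertips stand 17 mm ahead of it and the grasp point (between the pads) lies 2 mm behind it; z points along the fingers, y is the line along which they close (so a half turn about z gives the same grasp; the last joint's range is limited). The gripper opens to 85 mm and grips with 20 to 120 N. Pads are 22 mm wide; open, the fingers measure 114 mm over their backs; the gripper's body (76 mm by 85 mm) begins 54 mm behind the grasp point. The pads swing forward as they close: fully open they stand 13 mm farther back than shut.
Start: joints at [-1.357, 0.15, 1.437, -0, 1.554, -0.134], TCP at [0.196, -0.541, 0.248] pointing down, gripper open.
Joint ranges: [-2.8, 2.8], [-0.68, 2.1], [0.12, 2.68], [-1.39, 4.53], [0.16, 2.79], [-2.81, 2.81]. Speed limits (rad/s): [1.89, 1.89, 2.22, 3.01, 3.01, 3.01].

INTERFACE

Orientations are given as a rotation vector (axis times angle).
In Python, from rig import ctrl gives the robot as it stands.
- The arm moves only by the tool drive_tool, never from a script. Its argument "increments" is a list of rows, each a list of 7 numbers: the closure, from -1 (fully open) to 1 (shut), so that 0 is half open, then the shift along the tool's x, y, z in mm, then the turn, a rotation vector about the tool's x, y, z in degrees. In form: [[claw, x, y, z, rx, ry, rz], ...]. A call has 1 to 5 rows; each row is the pose to reach, as a shift and turn from the pose commanded when the call began, along the tool's axes at that moment; what a row does not reach only later rows make up. A row lasts 1/8 s, in which the tool goes at most 62.5 mm and 10.7 degrees, less where a joint would pass 70% of its speed; a pose out of reach is approached as far as the arm can. A call with a gripper value outside its range is refused whole. The fingers move at their own pace and stop on an object; "squeeze" is the grip in N (left out, the last holds). Time passes only in rows, so rows that repeat a pose let the fingers close. It gives the time, the measured TCP pose, the force, the opening and the grip force at its end, in the units of the state.
- ctrl.read_state(): the state, without advancing time (a new reading comes with each control period).
- ctrl.camera(name): name is "side" or "top"; returns a dict with "image" (420x560x3 uint8, blue, green, red), "intrinsics" (3x3 intrinsics, pixels), "k1" (the pictures are not rectified: a ray, as slopes to the right and down, at radius r is drawn at 1 + k1 r^2 times it, then the intrinsics apply), "cam_to_world" (4x4, takes a point from camera to world coordinates). Camera axes: x right, y up, looking along -z (the intrinsics and any distortion apply to the point x, -y, -z); pixel columns grow to the right and rows downward; lengths in m; the calibration is good to about 2 mm. A picture is of the moment at which its call begins. There is no depth.
- ctrl.finish_job(): hands the job in; it is judged then, once.
The state is a dict: "time": time; "joints": joint angles; "joint_vel": joint speeds; "joint_torque": joint torques, N m; "tool_pos": TCP position; "tcp_rot": TCP orientation; "ft_force": force on the tool from outside, world axes, zero at the start; "moment": the same for the moment, N m; "grip_width": opening from 0.0 (shut) to 1.0 (fully open); "grip_force": force on a finger pad.
Only numpy, scipy, OpenCV 4.12 (cv2) and the standard library are available. Lean on these libraries where they do the work, as an engineer would, in place of code of your own. Each camera call takes 0.05 s, during which the arm holds its last target. There are 200 camera calls.

## Working session

There is one attempt and no reset: what is moved stays moved. The work goes in short steps, Python scripts to look and compute and a tool call to move; the robot and the scene stay as the last step left them, time stands still between calls to the robot, and variables do not carry over. Pictures are saved under pics/ and viewed, at most 10 in all, crops included, and the job is handed in when it is done.

Besides the shell and the picture viewer there is one more tool, called after "Emit:" by a JSON object that holds its "fn" and its "kwargs". drive_tool: Moves the arm, as the interface text tells. Its arguments: {"type":"object","properties":{"increments":{"type":"array","items":{"type":"array","items":{"type":"number"}}},"squeeze":{"type":"number"}},"required":["increments"]}

```bash
ls; mkdir -p pics
python3 - <<'E'
from rig import ctrl
import cv2,pickle
s=ctrl.read_state();print(s)
d={}
for n in("top","side"):
    c=ctrl.camera(n);d[n]=c;cv2.imwrite(f"pics/{n}0.png",c["image"]);print(n,c["intrinsics"],c["k1"],c["cam_to_world"])
pickle.dump(d,open("cams.pkl","wb"))
E
```

```text
pics
{'time': 0.0, 'joints': array([-1.35699064e+00,  1.50968883e-01,  1.43802737e+00, -3.76288344e-06,
        1.55380066e+00, -1.34036022e-01]), 'joint_vel': array([-0.00170823,  0.00064329,  0.00086564,  0.00079785,  0.00026068,
       -0.00056415]), 'joint_torque': array([-9.59517929e-04, -7.13057542e+01, -5.70869350e+01, -3.72174973e-04,
        9.07044072e-03,  4.20378194e-05]), 'tool_pos': array([ 0.19591205, -0.54035317,  0.24768702]), 'tcp_rot': array([-3.09301311e+00, -5.43429975e-01,  8.13016484e-05]), 'ft_force': array([-0.01345014,  0.25860704,  0.35720986]), 'moment': array([-0.01623806,  0.00151815, -0.01098969]), 'grip_force': 0.0, 'grip_width': 0.99916462190991}
top [[505.79127865   0.         275.48211179]
 [  0.         505.79127865 205.21326488]
 [  0.           0.           1.        ]] -0.15499205914569608 [[-1.15902683e-03  9.98379393e-01 -5.68967893e-02  4.54580244e-01]
 [-9.99999327e-01 -1.16025707e-03  1.14119450e-05 -1.55528176e-02]
 [-5.46214512e-05  5.68967642e-02  9.98380066e-01  1.36121045e+00]
 [ 0.00000000e+00  0.00000000e+00  0.00000000e+00  1.00000000e+00]]
side [[505.91310717   0.         283.09618068]
 [  0.         505.91310717 201.12047516]
 [  0.           0.           1.        ]] 0.009434585713797758 [[ 0.9473134  -0.18515668  0.26137008  0.91230308]
 [ 0.32030437  0.55156105 -0.77018538 -1.1237598 ]
 [-0.00155659  0.81332491  0.58180767  0.92176152]
 [ 0.          0.          0.          1.        ]]
```

View pics/top0.png

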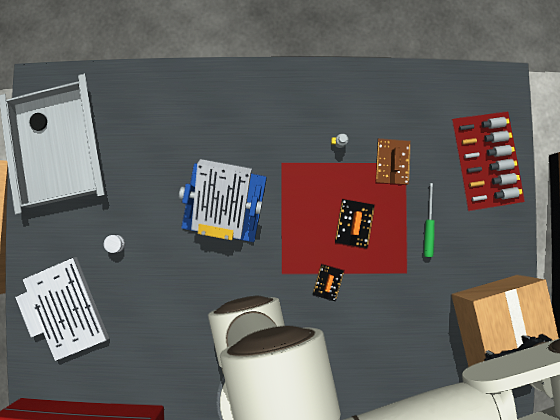

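View pics/side0.png

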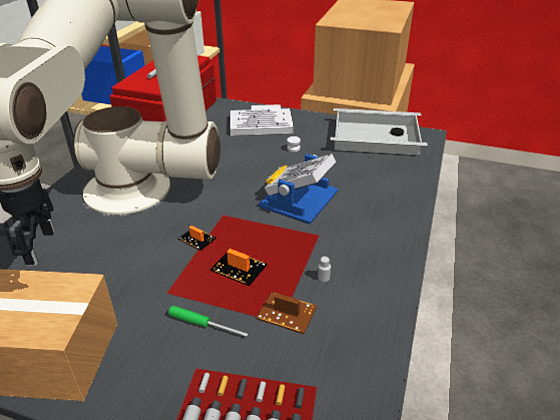

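Candidates (top view): large black plate with orange grip at (355,223), which I choose; small black one at (328,283); brown one at (393,162). The casting is at (222,200), with the white look-alike at (65,310). Next are close crops to check the choice and measure.

Run:
```python
import cv2,pickle,numpy as np
d=pickle.load(open("cams.pkl","rb"))
def tile(n,x,y,w,h,s):
    im=cv2.resize(d[n]["image"][y:y+h,x:x+w],None,fx=s,fy=s,interpolation=cv2.INTER_CUBIC)
    for i in range(0,w,10):
        cv2.line(im,(i*s,0),(i*s,6),(0,255,255),1); cv2.putText(im,str(x+i),(i*s+1,16),0,.35,(0,255,255),1)
    for j in range(0,h,10):
        cv2.line(im,(0,j*s),(6,j*s),(0,255,255),1); cv2.putText(im,str(y+j),(8,j*s+4),0,.35,(0,255,255),1)
    return im
cv2.imwrite("pics/cast.png",np.hstack([tile("top",175,150,100,100,4),tile("side",245,140,100,100,4)]))
cv2.imwrite("pics/plate.png",np.hstack([tile("top",320,185,66,75,6),tile("side",205,235,66,75,6)]))
```

```text
(no output)
```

View pics/cast.png

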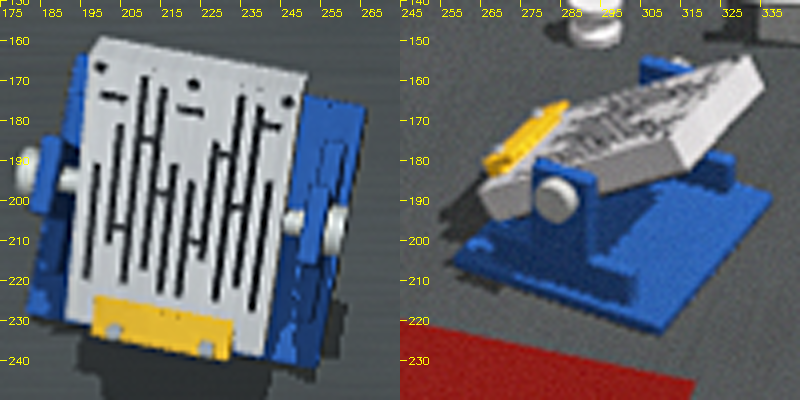

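View pics/plate.png

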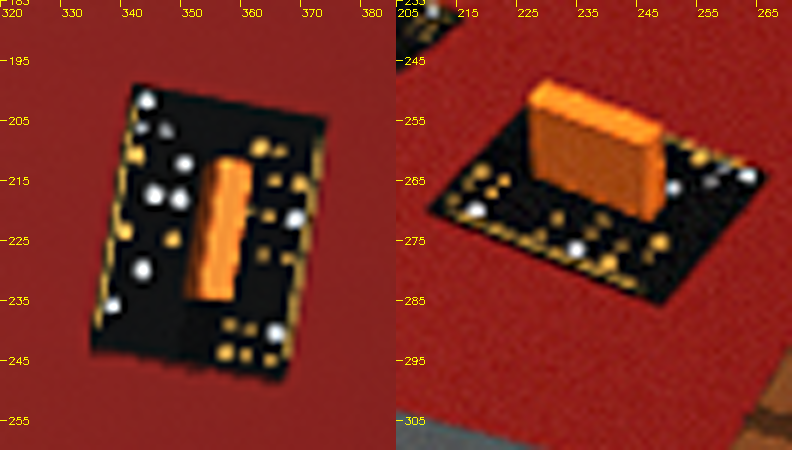

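The crops confirm the choice: the big black plate with brass dots and an orange bar, at top (355,223) and side (239,268). The casting's face runs roughly (190,155) to (250,238) in the top view. The clip is at the near end, (215,232). Now I'll fit the models.

```bash
cat > h.py <<'E'
import numpy as np
from scipy.spatial.transform import Rotation as R
from scipy.optimize import least_squares
def proj(c,P):
    M=np.linalg.inv(c["cam_to_world"]); p=P@M[:3,:3].T+M[:3,3]
    s=np.c_[p[:,0],-p[:,1]]/-p[:,2:3]; s=s*(1+c["k1"]*(s**2).sum(1,keepdims=True))
    K=c["intrinsics"]; return s*[K[0,0],K[1,1]]+K[:2,2]
def frame(x,y,z,yaw,t):   # t=tilt, x axis raised
    return R.from_euler("z",yaw)*R.from_euler("y",-t),np.array([x,y,z])
E
cat > fit.py <<'E'
import pickle,json; from h import *
d=pickle.load(open("cams.pkl","rb"))
def px(u,s,o): return (np.array(u)+.5)/s-.5+o
C=[("top",95,65,-16,100,38),("top",95,-65,-16,307,74),("top",-95,-65,12,264,355),("top",-95,65,12,68,322),("top",-66,45,26,95,296),("top",-66,-45,26,234,320),("top",95,65,12,90,55),
("side",95,-65,12,668,137),("side",95,65,12,750,55),("side",95,-65,-16,687,175),("side",95,65,-16,765,88),("side",-95,-65,12,480,190),("side",-95,-65,-16,495,222)]
F=[("top",90,-100,12,363,106),("top",-90,-100,12,317,368),("top",-90,100,12,25,318),("side",-90,-100,6,453,262),("side",90,-100,6,660,333),("side",90,100,6,770,197)]
P=[("top",60,45,5,134,85),("top",60,-45,5,327,118),("top",-60,-45,5,283,383),("top",-60,45,5,90,355),("side",-60,-45,3,426,210),("side",60,-45,3,660,305),("side",60,45,3,768,177),
("side",-30,-7,50,530,100),("side",-30,7,50,545,80),("side",30,7,50,663,122),("side",30,-7,50,645,140),("top",30,7,50,217,157),("top",30,-7,50,252,163),("top",-30,-7,50,233,300)]
def obs(L,s,o):
    return [(n,np.array([a,b,c])/1e3,px([u-(off:=(400 if s==4 else 396) if n=="side" else 0),v],s,np.array(o[n]))) for n,a,b,c,u,v in L]
oc=dict(top=(175,150),side=(245,140)); op=dict(top=(320,185),side=(205,235))
C,F,P=obs(C,4,oc),obs(F,4,oc),obs(P,6,op)
def res(L,fr): r,t=fr; return np.array([proj(d[n],(r.apply(p)+t)[None])[0]-q for n,p,q in L])
def fc(v): return np.vstack([res(C,frame(v[0],v[1],.092,v[2],v[3])),res(F,frame(v[0],v[1],0,v[2],0))])
def fp(v): return res(P,frame(v[0],v[1],v[3],v[2],0))
S=dict(loss="soft_l1",f_scale=.7)
c=least_squares(lambda v:fc(v).ravel(),[.45,.12,-.17,.4],**S); p=least_squares(lambda v:fp(v).ravel(),[.42,-.2,-.17,0],**S)
for n,q,f in(("cast",c,fc),("plate",p,fp)): print(n,q.x.round(4)); print(f(q.x).round(1).tolist())
json.dump(dict(cast=c.x.tolist(),plate=p.x.tolist()),open("fit.json","w"))
E
python3 fit.py
```

```text
cast [ 0.5402  0.1238 -0.1791  0.5485]
[[-0.2, -0.3], [-0.2, -0.2], [-0.3, 0.3], [-0.4, -0.5], [-0.0, 0.6], [-0.1, 0.9], [-0.3, -0.1], [0.6, 0.1], [-0.8, 0.3], [0.2, -0.9], [-0.5, 0.0], [-0.9, 0.4], [-0.4, 0.1], [0.8, -0.5], [0.2, 0.2], [-0.1, -0.7], [-0.4, 0.4], [0.4, 0.1], [0.6, 0.4]]
plate [ 0.4831 -0.2276 -0.1705  0.0007]
[[-0.4, -0.3], [0.1, -0.2], [0.4, -0.4], [-0.3, -1.3], [0.2, -0.1], [0.2, -0.3], [-0.0, -0.4], [-0.7, -0.1], [-0.2, 0.1], [-0.4, 0.3], [-0.2, 0.6], [0.5, 0.3], [-0.1, 0.2], [-0.6, 0.1]]
```

```bash
cat >> h.py <<'E'
import json
FLIP=R.from_euler("x",np.pi)
def grip_goal(what,dx,dy,dz,tilt=None,yaw=0):
    """TCP pose holding the plate with its underside centre at (dx,dy,dz) m in plate/seat frame"""
    f=json.load(open("fit.json"))
    if what=="plate":
        x,y,w,_=f["plate"]; r,o=frame(x,y,0,w,0); p=np.array([dx,dy,dz+.028])
    else:
        x,y,w,t=f["cast"]; r,o=frame(x,y,.092,w,t); p=np.array([dx-.02,dy,dz+.012+.028])
    t=o+r.apply(p)
    return r*R.from_euler("z",yaw)*FLIP,t
def show(goal):
    from rig import ctrl
    s=ctrl.read_state(); r0=R.from_rotvec(s["tcp_rot"]); r,t=goal
    print("t",round(s["time"],2),"goal",t.round(4),"shift mm",(r0.inv().apply(t-s["tool_pos"])*1e3).round(1),"turn deg",np.degrees((r0.inv()*r).as_rotvec()).round(2))
E
python3 -c "
from h import *
show(grip_goal('plate',0,0,.1)); show(grip_goal('plate',0,0,0))"
```

```text
t 0.1 goal [ 0.4831 -0.2276  0.128 ] shift mm [ 376.5 -196.   120. ] turn deg [-6.00e-02  1.00e-02  2.97e+01]
t 0.1 goal [ 0.4831 -0.2276  0.028 ] shift mm [ 376.5 -195.9  220. ] turn deg [-6.00e-02  1.00e-02  2.97e+01]
```

Emit:
{"fn": "drive_tool", "kwargs": {"increments": [[-1,376,-196,60,0,0,29.7],[-1,376,-196,60,0,0,29.7],[-1,376,-196,60,0,0,29.7],[-1,376,-196,60,0,0,29.7],[-1,376,-196,60,0,0,29.7]], "squeeze": 60}}

```text
time: 0.72
tool_pos: [0.3969, -0.3213, 0.2061]
tcp_rot: [-3.13, 0.269, 0.0]
ft_force: [0.4, -1.1, 0.7]
grip_width: 1.003
grip_force: 0.0
```

```bash
python3 -c "
from h import *
show(grip_goal('plate',0,0,.07))"
```

```text
t 0.72 goal [ 0.4831 -0.2276  0.098 ] shift mm [  68.9 -107.   108.1] turn deg [-0.01  0.   -0.04]
```

Emit:
{"fn": "drive_tool", "kwargs": {"increments": [[-1,69,-107,0,0,0,0],[-1,69,-107,0,0,0,0],[-1,69,-107,80,0,0,0],[-1,69,-107,108,0,0,0],[-1,69,-107,108,0,0,0]]}}

```text
time: 1.35
tool_pos: [0.4808, -0.2281, 0.0958]
tcp_rot: [-3.127, 0.267, 0.008]
ft_force: [0.9, -0.2, 0.9]
grip_width: 0.997
grip_force: 0.0
```

Run:
```python
from h import *
import cv2
show(grip_goal('plate',0,0,0))
from rig import ctrl
ims=[]
for n,x,y in(("top",310,175),("side",190,200)):
    im=ctrl.camera(n)["image"][y:y+100,x:x+100]; ims.append(cv2.resize(im,None,fx=4,fy=4,interpolation=2))
cv2.imwrite("pics/pre.png",np.hstack(ims))
```

```text
t 1.35 goal [ 0.4831 -0.2276  0.028 ] shift mm [ 2.6 -0.7 67.8] turn deg [-0.14  0.32  0.02]
```

View pics/pre.png

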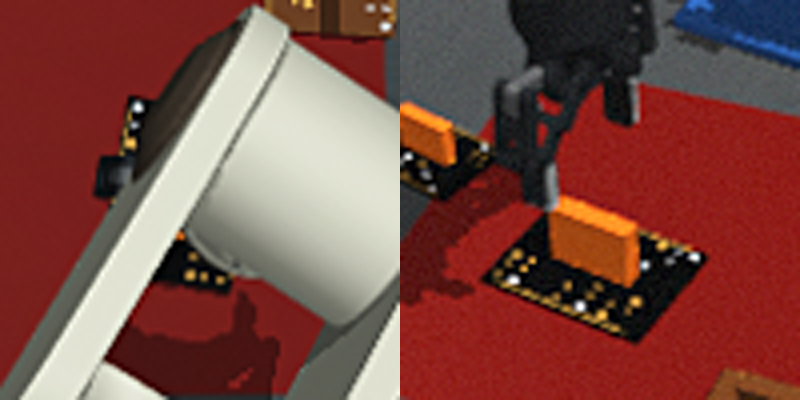

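The open fingers straddle the orange grip: in the side crop they are at (540,190) and (625,110), with the bar at (595,240). Descend and close.

Emit:
{"fn": "drive_tool", "kwargs": {"increments": [[-1,2.5,-0.7,30,0,0.3,0],[-1,2.5,-0.7,60,0,0.3,0],[-1,2.5,-0.7,68,0,0.3,0],[-1,2.5,-0.7,68,0,0.3,0],[0.3,2.5,-0.7,68,0,0.3,0]]}}

```text
time: 2.08
tool_pos: [0.4855, -0.2295, 0.0322]
tcp_rot: [3.129, -0.268, 0.011]
ft_force: [0.8, 0.0, 0.3]
grip_width: 0.819
grip_force: 0.0
```

Emit:
{"fn": "drive_tool", "kwargs": {"increments": [[1,0,0,0,0,0,0],[1,0,0,0,0,0,0],[1,0,0,0,0,0,0],[1,0,0,0,0,0,0],[1,0,0,0,0,0,0]]}}

```text
time: 2.7
tool_pos: [0.485, -0.229, 0.0309]
tcp_rot: [3.13, -0.267, 0.009]
ft_force: [-0.4, 1.0, 5.6]
grip_width: 0.155
grip_force: 59.7
```

```bash
python3 -c "
from h import *
show(grip_goal('plate',0,0,0))
show(grip_goal('cast',.03,0,.06))"
```

```text
t 2.7 goal [ 0.4831 -0.2276  0.028 ] shift mm [-2.1 -1.   2.9] turn deg [-0.   -0.32 -0.  ]
t 2.7 goal [0.4973 0.1316 0.1825] shift mm [ -48.2 -357.5 -151.9] turn deg [-0.14 31.1   0.48]
```

Emit:
{"fn": "drive_tool", "kwargs": {"increments": [[1,0,0,-30,0,0,0],[1,0,0,-70,0,0,0],[1,0,0,-120,0,0,0],[1,0,0,-160,0,0,0],[1,0,0,-160,0,0,0]]}}

```text
time: 3.32
tool_pos: [0.4847, -0.2294, 0.1931]
tcp_rot: [3.128, -0.267, 0.014]
ft_force: [0.6, 0.9, -3.8]
grip_width: 0.156
grip_force: 59.5
```

Emit:
{"fn": "drive_tool", "kwargs": {"increments": [[1,-30,-60,0,0,10,0],[1,-40,-120,0,0,20,0],[1,-48,-180,0,0,30,0],[1,-48,-240,0,0,31,0.5],[1,-48,-300,0,0,31,0.5]]}}

```text
time: 3.95
tool_pos: [0.4825, 0.0513, 0.1887]
tcp_rot: [2.97, -0.268, 0.829]
ft_force: [1.5, -1.6, -3.9]
grip_width: 0.16
grip_force: 60.1
```

```bash
python3 -c "
from h import *
show(grip_goal('cast',.05,0,.06))"
```

```text
t 3.95 goal [0.5141 0.1286 0.193 ] shift mm [ 16.9 -81.7   5.4] turn deg [-0.09  0.27 -0.07]
```

Emit:
{"fn": "drive_tool", "kwargs": {"increments": [[1,17,-41,0,0,0.3,0],[1,17,-82,0,0,0.3,0],[1,17,-82,5,0,0.3,0],[1,17,-82,5,0,0.3,0],[1,17,-82,5,0,0.3,0]]}}

```text
time: 4.58
tool_pos: [0.5149, 0.1264, 0.194]
tcp_rot: [2.968, -0.269, 0.835]
ft_force: [0.9, -0.2, -3.9]
grip_width: 0.158
grip_force: 60.9
```

Run:
```python
from h import *
import cv2
show(grip_goal('cast',.05,0,.06))
from rig import ctrl
ims=[]
for n,x,y in(("top",175,150),("side",245,100)):
    im=ctrl.camera(n)["image"][y:y+100,x:x+100]; im=cv2.resize(im,None,fx=4,fy=4,interpolation=2)
    ims.append(im)
cv2.imwrite("pics/over.png",np.hstack(ims)); s=ctrl.read_state();print(s["ft_force"],s["moment"])
```

```text
t 4.58 goal [0.5141 0.1286 0.193 ] shift mm [-1.6 -2.   0.3] turn deg [-0.04  0.02 -0.1 ]
[-0.29348768 -1.29812776 -4.05056143] [0.11403755 0.58861545 0.02102871]
```

View pics/over.png

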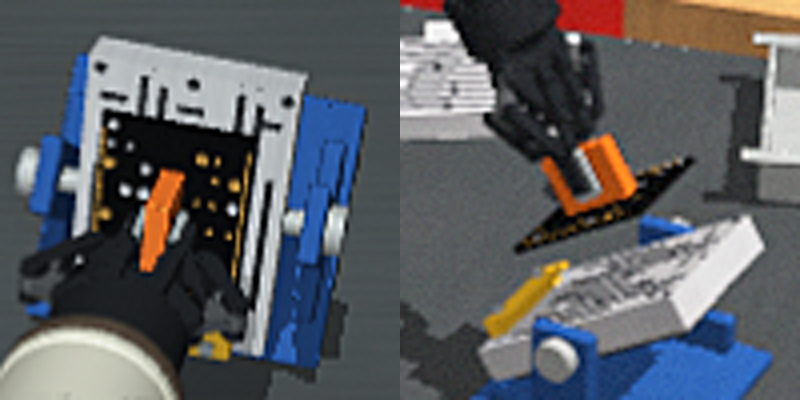

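The plate is held above the face, tilted with it: side crop from (515,250) to (690,158), top crop corners at (104,110), (257,138) and (78,245). I'll check how it sits in the hand against prediction.

```bash
cat > pose.py <<'E'
import pickle; from h import *; from rig import ctrl
d=pickle.load(open("cams.pkl","rb")); s=ctrl.read_state(); r0=R.from_rotvec(s["tcp_rot"]); t0=s["tool_pos"]
L=[("top",60,45,5,104,110),("top",60,-45,5,257,138),("top",-60,45,5,78,245),("side",-60,-45,2,515,250),("side",60,45,3,690,158),("side",-30,-7,50,543,160),("side",30,-7,50,625,200-65)]
O=[(n,np.array([a,b,c])/1e3,(np.array([u-(400 if n=="side" else 0),v])+.5)/4-.5+dict(top=(175,150),side=(245,100))[n]) for n,a,b,c,u,v in L][:5]
def f(v):
    r=r0*R.from_euler("y",v[3])*FLIP.inv()
    return np.array([proj(d[n],(r.apply(p)+t0+r0.apply(v[:3]))[None])[0]-q for n,p,q in O])
z=np.array([-.002,0,.031,0]); print(f(z).round(1).tolist())
q=least_squares(lambda v:f(v).ravel(),z); print(q.x.round(4)); print(f(q.x).round(1).tolist())
E
python3 pose.py
```

```text
[[-0.9, 0.2], [-0.9, 0.1], [1.6, 10.7], [-0.1, 1.1], [1.0, 0.4]]
[0.0067 0.001  0.0305 0.1236]
[[-1.0, -1.2], [-0.7, -1.3], [2.9, 6.4], [3.0, 2.5], [1.8, -2.6]]
```

```bash
cat >> h.py <<'E'
def seat():
    """plate pose in seat frame from tool (offset -2 mm, 31 mm) and force in face axes (on tool)"""
    from rig import ctrl
    x,y,w,t=json.load(open("fit.json"))["cast"]; r,o=frame(x,y,.092,w,t)
    s=ctrl.read_state(); r0=R.from_rotvec(s["tcp_rot"]); p=s["tool_pos"]+r0.apply([-.002,0,.031])
    print("plate mm",(r.inv().apply(p-o)*1e3-[-20,0,12]).round(1),"turn",np.degrees((r.inv()*r0*FLIP.inv()).as_rotvec()).round(2),"F",r.inv().apply(s["ft_force"]).round(1),"M",r.inv().apply(s["moment"]).round(2),"t",round(s["time"],2))
E
python3 -c "
from h import *
seat(); show(grip_goal('cast',.037,0,.009))"
```

```text
plate mm [50.1 -1.9 57.6] turn [ 0.06 -0.03 -0.12] F [-2.2 -1.3 -3.4] M [0.02 0.6  0.01] t 4.67
t 4.67 goal [0.5293 0.1258 0.1427] shift mm [-15.2  -1.8  51.6] turn deg [-0.06 -0.03 -0.12]
```

Emit:
{"fn": "drive_tool", "kwargs": {"increments": [[1,-8,-2,20,0,0,0],[1,-15,-2,38,0,0,0],[1,-15,-2,47,0,0,0],[1,-15,-2,51,0,0,0],[1,-15,-2,51,0,0,0]]}}

```text
time: 5.3
tool_pos: [0.5296, 0.1268, 0.1438]
tcp_rot: [2.968, -0.268, 0.837]
ft_force: [-0.6, 0.4, -4.0]
grip_width: 0.157
grip_force: 60.9
```

```bash
python3 -c "
from h import *
seat()"
```

```text
plate mm [35.6  1.   6.9] turn [ 0.1  -0.06 -0.08] F [-2.7  0.3 -3.1] M [-0.01  0.63 -0.01] t 5.3
```

Step down until contact.

Emit:
{"fn": "drive_tool", "kwargs": {"increments": [[1,0,0,2,0,0,0],[1,0,0,4,0,0,0],[1,0,0,4,0,0,0]]}}

```text
time: 5.68
tool_pos: [0.5313, 0.1266, 0.1399]
tcp_rot: [2.968, -0.267, 0.836]
ft_force: [0.3, -0.4, -3.5]
grip_width: 0.153
grip_force: 60.9
```

```bash
python3 -c "
from h import *
seat()"
```

```text
plate mm [35.2  1.2  2.7] turn [ 0.1  -0.04 -0.05] F [-1.5 -0.3 -3.2] M [-0.02  0.71  0.02] t 5.67
```

Emit:
{"fn": "drive_tool", "kwargs": {"increments": [[1,0,0,1,0,0,0],[1,0,0,2,0,0,0],[1,0,0,2,0,0,0]]}}

```text
time: 6.05
tool_pos: [0.5324, 0.1264, 0.1382]
tcp_rot: [2.968, -0.267, 0.836]
ft_force: [0.7, 0.4, -3.9]
grip_width: 0.151
grip_force: 60.9
```

```bash
python3 -c "
from h import *
seat()"
```

```text
plate mm [35.1  1.2  0.6] turn [ 0.1  -0.03 -0.05] F [-1.5  0.5 -3.6] M [ 0.04  0.63 -0.  ] t 6.05
```

Emit:
{"fn": "drive_tool", "kwargs": {"increments": [[1,0,0,0.7,0,0,0],[1,0,0,1.5,0,0,0],[1,0,0,1.5,0,0,0]]}}

```text
time: 6.42
tool_pos: [0.5331, 0.1264, 0.1372]
tcp_rot: [2.968, -0.267, 0.837]
ft_force: [-7.0, 1.7, 1.3]
grip_width: 0.157
grip_force: 62.2
```

```bash
python3 -c "
from h import *
seat()"
```

```text
plate mm [35.2  1.3 -0.6] turn [ 0.11 -0.04 -0.06] F [-5.5  0.5  4.8] M [-0.21  0.85 -0.03] t 6.42
```

Emit:
{"fn": "drive_tool", "kwargs": {"increments": [[1,0,-1,-1,0,0,0],[1,-6,-1.2,-1,0,0,0],[1,-13,-1.2,-1,0,0,0],[1,-18,-1.2,-1,0,0,0],[1,-18,-1.2,-1,0,0,0]]}}

```text
time: 7.05
tool_pos: [0.5173, 0.1304, 0.1281]
tcp_rot: [2.968, -0.267, 0.836]
ft_force: [0.3, -0.2, -4.3]
grip_width: 0.158
grip_force: 60.9
```

```bash
python3 -c "
from h import *
seat()"
```

```text
plate mm [16.7  2.4  0.2] turn [ 0.1  -0.02 -0.04] F [-2.  -0.1 -3.8] M [ 0.08  0.67 -0.01] t 7.05
```

Emit:
{"fn": "drive_tool", "kwargs": {"increments": [[1,0,2.4,0,0,0,0],[1,-4,2.4,0,0,0,0],[1,-8,2.4,0,0,0,0],[1,-11,2.4,0,0,0,0],[1,-11,2.4,0,0,0,0]]}}

```text
time: 7.68
tool_pos: [0.5079, 0.1297, 0.1225]
tcp_rot: [2.968, -0.267, 0.836]
ft_force: [-0.4, -0.9, -3.8]
grip_width: 0.158
grip_force: 60.9
```

Run:
```python
from h import *
import cv2
seat()
from rig import ctrl
ims=[]
for n,x,y in(("top",175,150),("side",255,130)):
    im=ctrl.camera(n)["image"][y:y+100,x:x+100]; im=cv2.resize(im,None,fx=4,fy=4,interpolation=2)
    ims.append(im)
cv2.imwrite("pics/slot.png",np.hstack(ims))
```

```text
plate mm [5.9 0.  0.2] turn [ 0.1  -0.03 -0.04] F [-2.1 -1.  -3.1] M [ 0.03  0.68 -0.03] t 7.67
```

View pics/slot.png

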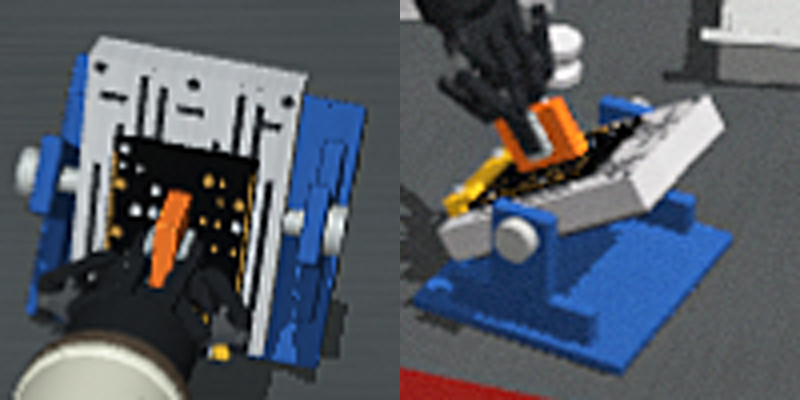

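The plate's edge has gone under the clip with no contact. In the top crop it is centred, with left and right gaps of 37 and 35 px at (120,136) and (258,158). Slide on to the stop.

Emit:
{"fn": "drive_tool", "kwargs": {"increments": [[1,-2,0,0,0,0,0],[1,-4,0,0,0,0,0],[1,-5,0,0,0,0,0],[1,-5,0,0,0,0,0]]}}

```text
time: 8.28
tool_pos: [0.5038, 0.1304, 0.12]
tcp_rot: [2.968, -0.267, 0.836]
ft_force: [0.3, 0.3, -3.5]
grip_width: 0.157
grip_force: 60.9
```

```bash
python3 -c "
from h import *
seat()"
```

```text
plate mm [ 1.1 -0.   0.2] turn [ 0.1  -0.03 -0.05] F [-1.6  0.3 -3.1] M [0.02 0.66 0.01] t 8.28
```

Emit:
{"fn": "drive_tool", "kwargs": {"increments": [[1,-0.7,0,0,0,0,0],[1,-1.5,0,0,0,0,0],[1,-1.5,0,0,0,0,0]]}}

```text
time: 8.65
tool_pos: [0.5026, 0.1306, 0.1193]
tcp_rot: [2.968, -0.267, 0.836]
ft_force: [0.3, -0.3, -4.7]
grip_width: 0.151
grip_force: 61.0
```

```bash
python3 -c "
from h import *
seat()"
```

```text
plate mm [-0.3  0.   0.2] turn [ 0.1  -0.04 -0.06] F [-2.2 -0.3 -4.2] M [-0.04  0.59 -0.07] t 8.65
```

Emit:
{"fn": "drive_tool", "kwargs": {"increments": [[1,-0.7,0,0,0,0,0],[1,-1.5,0,0,0,0,0],[1,-1.5,0,0,0,0,0]]}}

```text
time: 9.02
tool_pos: [0.5022, 0.1307, 0.1194]
tcp_rot: [2.967, -0.267, 0.84]
ft_force: [6.3, -4.9, -0.3]
grip_width: 0.156
grip_force: 60.9
```

```bash
python3 -c "
from h import *
seat()"
```

```text
plate mm [-0.6  0.   0.5] turn [ 0.12 -0.17 -0.06] F [ 5.9 -3.7 -4. ] M [-0.63 -0.74 -0.12] t 9.03
```

Emit:
{"fn": "drive_tool", "kwargs": {"increments": [[1,0.5,0,0.5,0,0,0],[1,0.5,0,1.0,0,0,0],[1,0.5,0,1.0,0,0,0],[1,0.5,0,1.0,0,0,0]]}}

```text
time: 9.52
tool_pos: [0.5028, 0.1307, 0.1184]
tcp_rot: [2.968, -0.267, 0.838]
ft_force: [5.2, -2.3, 2.3]
grip_width: 0.156
grip_force: 61.3
```

```bash
python3 -c "
from h import *
seat()"
```

```text
plate mm [-0.6  0.2 -0.6] turn [ 0.13 -0.11 -0.06] F [ 5.9 -1.4 -0.9] M [-0.08 -0.82 -0.22] t 9.53
```

Emit:
{"fn": "drive_tool", "kwargs": {"increments": [[1,0.2,0,0.4,0,0,0],[1,0.2,0,0.8,0,0,0],[1,0.2,0,0.8,0,0,0],[1,0.2,0,0.8,0,0,0]]}}

```text
time: 10.02
tool_pos: [0.5029, 0.1309, 0.1179]
tcp_rot: [2.968, -0.267, 0.838]
ft_force: [-6.6, 2.3, 10.5]
grip_width: 0.158
grip_force: 63.2
```

```bash
python3 -c "
from h import *
seat()"
```

```text
plate mm [-0.8  0.3 -1.1] turn [ 0.14 -0.08 -0.05] F [-0.4  1.  12.5] M [-0.33 -0.32 -0.15] t 10.03
```

```bash
cat >> h.py <<'E'
def cop(n=1):
    from rig import ctrl
    x,y,w,t=json.load(open("fit.json"))["cast"]; r,o=frame(x,y,.092,w,t)
    s=ctrl.read_state(); F=r.inv().apply(s["ft_force"])-[-2,0,-3.4]; M=r.inv().apply(s["moment"])-[0.02,.65,0]
    print("dF",F.round(1),"cop mm",(1e3*np.array([-(M[1]+.17*F[0])/F[2],(M[0]-.17*F[1])/F[2]])).round(0))
E
python3 -c "
from h import *
cop()"
```

```text
dF [ 1.6  1.  15.9] cop mm [ 44. -33.]
```

Emit:
{"fn": "drive_tool", "kwargs": {"increments": [[1,0,0,0,-0.2,0.4,0],[1,0,0,0,-0.4,0.8,0],[1,0,0,0,-0.4,0.8,0],[1,0,0,0,-0.4,0.8,0]]}}

```text
time: 10.52
tool_pos: [0.503, 0.1309, 0.1179]
tcp_rot: [2.955, -0.269, 0.855]
ft_force: [-4.1, 0.9, 10.2]
grip_width: 0.154
grip_force: 63.2
```

```bash
python3 -c "
from h import *
seat();cop()"
```

```text
plate mm [-0.3  0.2 -1.2] turn [-0.26 -0.88 -0.07] F [ 1.7  0.1 10.9] M [ 0.22  0.42 -0.21] t 10.53
dF [ 3.7  0.1 14.3] cop mm [-28.  12.]
```

Emit:
{"fn": "drive_tool", "kwargs": {"increments": [[1,0,0,0,0.1,-0.3,0],[1,0,0,0.1,0.1,-0.3,0],[1,0,0,0.1,0.1,-0.3,0],[1,0,0,0.1,0.1,-0.3,0]]}}

```text
time: 11.02
tool_pos: [0.503, 0.1308, 0.1178]
tcp_rot: [2.959, -0.269, 0.848]
ft_force: [-7.2, 0.9, 12.2]
grip_width: 0.16
grip_force: 63.8
```

Run:
```python
from h import *
import cv2
seat();cop()
from rig import ctrl
ims=[]
for n,x,y in(("top",175,150),("side",255,130)):
    im=ctrl.camera(n)["image"][y:y+100,x:x+100]; ims.append(cv2.resize(im,None,fx=4,fy=4,interpolation=2))
cv2.imwrite("pics/end.png",np.hstack(ims)); seat();cop()
```

```text
plate mm [-0.5  0.2 -1.2] turn [-0.16 -0.58 -0.07] F [ 0.2 -0.4 14.2] M [ 0.06  0.32 -0.22] t 11.03
dF [ 2.2 -0.4 17.6] cop mm [-2.  6.]
plate mm [-0.5  0.2 -1.2] turn [-0.16 -0.58 -0.07] F [ 0.1  0.6 15.3] M [ 0.06  0.3  -0.27] t 11.12
dF [ 2.1  0.6 18.7] cop mm [-0. -4.]
```

View pics/end.png

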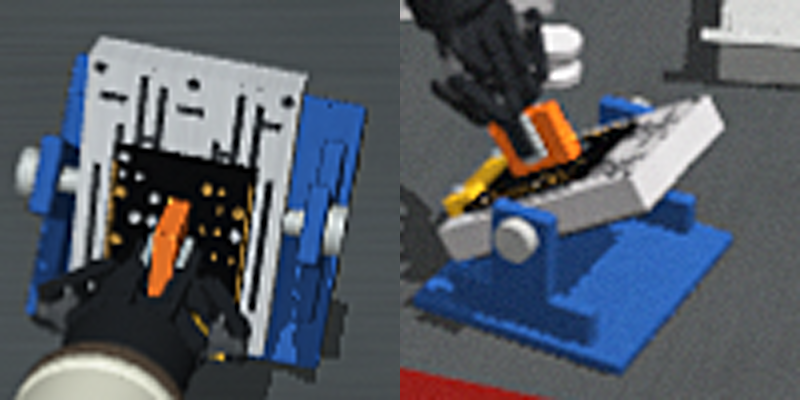

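The plate is flush and under the clip: upper corners at (118,145) and (255,168) in the top crop. It presses with about 18 N, centred within a few mm, and is against the stop. Handing in.

```bash
python3 -c "
from rig import ctrl
print(ctrl.finish_job())"
```

```text
the job is handed in; nothing more can be done
None
```

I handed the job in at about 11 s on the robot's clock, with the plate home against the stop under the clip, flush on the face, and still gripped and pressed at about 18 N; the hand-in returned no verdict.

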